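Change over the dust gates

TASK

The dust extractor is running, and the grey suction box on the bench must draw through its wide inlet instead of the two narrow ones. Pushing on the upright tabs with the fingertips, first push the wide inlet's slide fully open towards the robot, while both narrow slides still stand open; then push the two narrow slides fully shut, away from the robot. Leave the things lying on the box and the bench where they are.

Things in the scene. Friction and masses are not known exactly. Their poses are not given: they have to be found in the camera images.
- dust_box: fixed grey sheet-steel suction box, 250 (x) x 460 (y) x 70 mm high; origin under its centre on the table, its z up, its +x away from the robot (hose side). Three aluminium slide gates, each 200 mm long along the box's x, lie side by side on its top 140 mm apart along its y, parallel to the box's x; their order varies
- wide_slide (a joint): sliding plate of the gate over the wide inlet (74 mm hole; gate 110 mm wide). Metres the plate stands open: 0 = fully shut (hole covered), 0.080 = fully open (hole clear, plate against its near stop). It grows as the plate moves along the box's -x (towards the robot). Dry friction of about 2.5 N; it stays where it is left. It starts shut or nearly so
- narrow_a_slide (a joint): sliding plate of the gate over one narrow inlet (44 mm hole; gate 80 mm wide). Metres the plate stands open: 0 = fully shut (hole covered), 0.080 = fully open (hole clear, plate against its near stop). It grows as the plate moves along the box's -x (towards the robot). Dry friction of about 2.5 N; it stays where it is left. It starts open
- narrow_b_slide (a joint): sliding plate of the gate over the other narrow inlet (44 mm hole; gate 80 mm wide). Metres the plate stands open: 0 = fully shut (hole covered), 0.080 = fully open (hole clear, plate against its near stop). It grows as the plate moves along the box's -x (towards the robot). Dry friction of about 2.5 N; it stays where it is left. It starts open
- wide_tab (a point): centre of the top edge of the upright wooden tab on the near end of the wide gate's sliding plate; tab 56 mm wide along the box's y, 10 mm thick along its x, 34 mm up from the plate, top 116 mm above the table. Moves with the plate. On its far side lies the plate, on its near side the gate's base 6 mm lower; both sides are free for fingertips (gate rims only 4 mm above the plate)
- narrow_a_tab (a point): centre of the top edge of the upright wooden tab on the near end of narrow gate a's sliding plate; tab 46 mm wide along the box's y, 10 mm thick along its x, 34 mm up from the plate, top 116 mm above the table. Moves with the plate. On its far side lies the plate, on its near side the gate's base 6 mm lower; both sides are free for fingertips (gate rims only 4 mm above the plate)
- narrow_b_tab (a point): centre of the top edge of the upright wooden tab on the near end of narrow gate b's sliding plate; tab 46 mm wide along the box's y, 10 mm thick along its x, 34 mm up from the plate, top 116 mm above the table. Moves with the plate. On its far side lies the plate, on its near side the gate's base 6 mm lower; both sides are free for fingertips (gate rims only 4 mm above the plate)
- pencil: flat red carpenter's pencil, 133 x 14 x 8 mm, lying on the box between two gates; origin under its centre. Leave alone
- sander: cork sanding block, 60 x 27 x 25 mm, lying on the box between two gates; origin under its centre. Leave alone
- glue: white glue bottle, 56 mm across, 170 mm tall, standing on the table to the left; origin under its centre. Leave alone
- tape: black tape measure, 70 x 36 x 60 mm, on the table to the right; origin under its centre. Leave alone
- jar: glass screw jar, 68 mm across, 85 mm tall, on the table to the right; origin under its centre. Leave alone
- driver: screwdriver lying on the table to the left; origin under its middle. Leave alone
- offcut: wood offcut, 140 x 45 x 20 mm, on the table to the right; origin under its centre. Leave alone

How it is judged (in metres and radians):
On the way, in this order (a step that is already met when the one before it is completed fails the run):
1. the wide slide is pushed fully open while both narrow slides still stand open (value of joint wide_slide above 0.075 m and value of joint each of narrow_a_slide, narrow_b_slide above 0.03 m), for 0.2 s.
2. both narrow slides are pushed fully shut (value of joint each of narrow_a_slide, narrow_b_slide below 0.005 m), for 0.2 s.
At the end, for the whole second after the job is handed in: The wide slide is within 5 mm of fully open, both narrow slides are within 5 mm of fully shut, and all three are at rest (all of step 2 and value of joint wide_slide above 0.075 m and velocity of joint wide_slide between -0.01 and 0.01 m/s and velocity of joint narrow_a_slide between -0.01 and 0.01 m/s and velocity of joint narrow_b_slide between -0.01 and 0.01 m/s); the robot touches nothing.
It fails at once if a thing lying on the box or bench is moved more than 25 mm or lifted (distance of any of pencil, sander, glue, tape, jar, driver, offcut from where it was at the start of the episode above 0.025 m).
It also fails if it takes over 56 s, if anything falls off the work surface, if the arm or the gripper's body presses on something with over 40 N, if the wrist force passes 120 N, or if a joint passes its speed limit or range.

ROBOT

A 6-joint arm with a two-finger parallel gripper is mounted at the origin on the work surface. World frame = base frame: x ahead of the robot, y to its left, z up, the work surface at z = 0. Lengths are in mm, angles in rad, forces in N, time in s.
With the tool pointing down it reaches from about 325 to 925 mm from the base axis. Payload 3.1 kg.
Tool frame: the origin (TCP) lies at the very end of the fingers, on their centre line; the grasp point (between the pads) lies 19 mm behind it; z points along the fingers, y is the direction in which the jaws open and shut (so a half turn about z gives the same grasp; the last joint's range is limited). The gripper opens to 85 mm and grips with 20 to 120 N. Pads are 22 mm wide; open, the fingers measure 114 mm over their backs; the gripper's body (76 mm by 85 mm) begins 54 mm behind the grasp point. The pads swing forward as they close: fully open they stand 13 mm farther back than shut.
Start: joints at [1.211, 0.217, 1.613, -0, 1.311, -0.112], TCP at [153.275, 605.926, 207.9] pointing down, gripper open.
Joint ranges: [-2.75, 2.75], [-0.78, 2.1], [0.31, 2.55], [-1.13, 4.27], [0.13, 2.63], [-2.58, 2.58]. Speed limits (rad/s): [2.79, 2.79, 3.14, 3.14, 3.14, 3.14].

INTERFACE

Orientations are given as [roll, pitch, yaw] about the fixed x, y, z axes, in that order (R = Rz(yaw) Ry(pitch) Rx(roll)).
In Python, from cell import manip gives the robot as it stands. The module is installed in compiled form; this text tells all that it offers. Calls block until the motion is done:
- manip.reach(position, orientation): joint-space move of the TCP to a pose.
- manip.movel(position, feed=150, rotation=None, stop_force=None): straight line of the TCP; rotation=None keeps the orientation; feed is the mean speed in mm/s. With stop_force (N) it stops when the force on the tool has changed by that much, and returns True; else False.
- manip.set_joints(angles): joint-space move.
- manip.set_gripper(opening): opening from 0.0 (shut) to 1.0 (fully open); the grip force is fixed at half the most; returns when the fingers have stopped.
- manip.sleep(seconds).
- manip.inverse_kinematics(position, orientation): joint angles nearest the present ones, or None.
- manip.snapshot(name): name is "scene" or "top" or "wrist"; returns the picture (420x560x3 uint8, red, green, blue); there is no depth.
- manip.camera_model(name): a dict with "intrinsics" (3x3 intrinsics, pixels), "origin" and "orientation" of the camera in the world. Camera axes: x right, y down, z forward; pixel columns grow to the right and rows downward; lengths in mm; the calibration is good to about 2 mm. The wrist camera is an equidistant fisheye: a pixel r from the principal point sees the ray r / f radians off the axis. A picture is of the moment at which its call begins: read the wrist's pose just before it. camera_model takes no time and is no camera call; for the wrist camera it gives the pose at the moment of the call.
A pose or a line that the arm cannot do raises manip.MotionError and nothing moves.
- manip.finish_job(): hands the job in, once; it reports no verdict.
Readings, each from a call of its own:
- manip.get_clock(): time.
- manip.get_qpos(): joint angles.
- manip.get_joint_velocities(): joint speeds.
- manip.get_joint_efforts(): joint torques, N m.
- manip.get_tool_pos(): TCP position.
- manip.get_ee_rot(): TCP orientation.
- manip.get_contact_force(): force on the tool from outside, world axes, zero at the start.
- manip.get_moment(): the same for the moment, N m.
- manip.get_width(): opening from 0.0 (shut) to 1.0 (fully open).
Only numpy, scipy, OpenCV 4.12 (cv2) and the standard library are available. Lean on these libraries where they do the work, as an engineer would, in place of code of your own. Each camera call takes 0.05 s, during which the arm holds its last target.

## Working session

There is one attempt and no reset: what is moved stays moved. The work goes in short steps, each a Python script; the robot and the scene stay as the last script left them, time stands still between calls to the robot, and variables do not carry over. Pictures are saved under pics/ and viewed, and the job is handed in when it is done.

```bash
mkdir -p pics
python3 - <<'E'
from cell import manip
import cv2
for n in ("scene","top"):
    im=manip.snapshot(n); cv2.imwrite(f"pics/{n}0.png",im[:,:,::-1])
    c=manip.camera_model(n); print(n,c)
print(manip.get_clock(),manip.get_ee_rot(),manip.get_width())
E
```

```text
scene {'intrinsics': array([[393.30109276,   0.        , 275.27058154],
       [  0.        , 393.30109276, 208.44584779],
       [  0.        ,   0.        ,   1.        ]]), 'origin': array([1243.22256213,  434.81383168, 1021.96879636]), 'orientation': array([-2.36938322, -0.01836675,  2.12009177])}
top {'intrinsics': array([[412.80681996,   0.        , 279.62755184],
       [  0.        , 412.80681996, 213.67536811],
       [  0.        ,   0.        ,   1.        ]]), 'origin': array([ 407.56139704,   -4.26935794, 1165.31303146]), 'orientation': array([-3.08322425, -0.00770368, -1.56727084])}
0.1 [-3.13940016e+00 -2.46293481e-04  2.89384841e+00] 0.997079232599376
```

View pics/scene0.png

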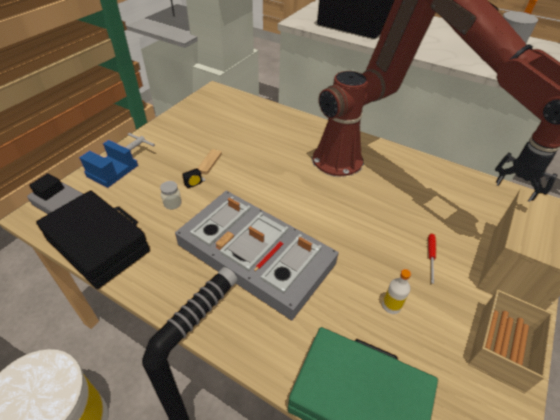

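View pics/top0.png

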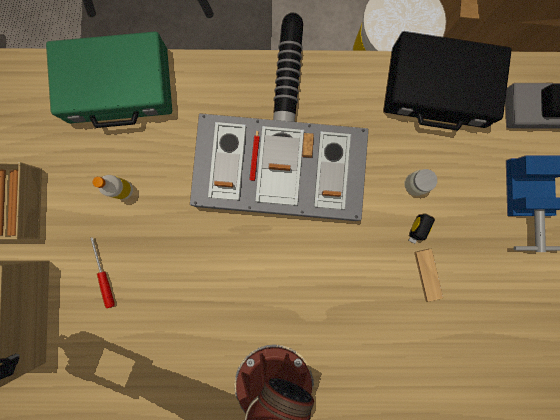

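The top view shows the wide gate in the middle, with its tab near (280,167) and nearly shut. The narrow gates are left and right, with tabs near (224,184) and (331,194), both open. The pencil is left of the wide gate and the sander right of it. I'll enlarge the image to measure.

Run:
```python
import cv2
im=cv2.imread("pics/top0.png")[105:225,185:375]
cv2.imwrite("pics/topz.png",cv2.resize(im,None,fx=4.2,fy=4.2,interpolation=cv2.INTER_CUBIC))
```

```text
(no output)
```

View pics/topz.png

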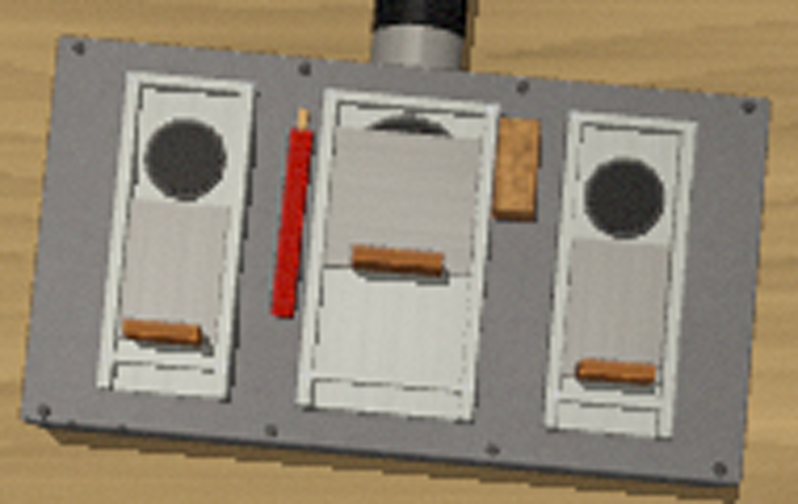

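```bash
cat > h.py <<'E'
import numpy as np
from scipy.spatial.transform import Rotation as R
K=np.array([[412.80681996,0,279.62755184],[0,412.80681996,213.67536811],[0,0,1]])
O=np.array([407.56139704,-4.26935794,1165.31303146]); Rm=R.from_euler('xyz',[-3.08322425,-0.00770368,-1.56727084]).as_matrix()
def px(u,v,z):
    d=Rm@np.linalg.inv(K)@[u,v,1]; return O+d*(z-O[2])/d[2]
def zp(a,b,z): return px(185+(a+.5)/4.2-.5,105+(b+.5)/4.2-.5,z)
E
python3 - <<'E'
from h import *
np.set_printoptions(precision=1,suppress=True)
C=np.array([zp(*p,70) for p in [(62,37),(770,98),(740,483),(22,420)]]);print(C)
print([np.linalg.norm(C[i]-C[(i+1)%4]) for i in range(4)]); c=C.mean(0)
ex=(C[0]+C[1]-C[2]-C[3]);yaw=np.arctan2(ex[1],ex[0]);
ey=(C[0]+C[3]-C[1]-C[2]);yaw2=np.arctan2(-ey[0],ey[1]);print(c,yaw,yaw2)
y=(yaw+2*yaw2)/3
M=np.array([[np.cos(y),np.sin(y)],[-np.sin(y),np.cos(y)]])
for n,p in dict(wideL=(353,253),wideR=(444,260),aL=(124,326),aR=(201,332),bL=(579,367),bR=(656,372)).items():
    w=zp(*p,116);print(n,w,M@(w-c)[:2])
for n,p,z in [("penT",(296,125),78),("penB",(283,316),78),("penR",(311,130),78),("sanL",(497,217),95),("sanR",(533,219),95),("gateWnL",(300,405),82),("gateWnR",(470,419),82),("gateWfL",(327,92),82),("gateWfR",(498,106),82),("holeA",(186,160),76),("holeB",(625,198),76),("plateA",(180,203),82),("plateB",(620,241),82),("plateW",(405,133),82)]:
    w=zp(*p,z);print(n,w,M@(w-c)[:2])
E
```

```text
[[ 741.1  204.5   70. ]
 [ 704.  -249.7   70. ]
 [ 456.6 -228.5   70. ]
 [ 494.8  226.1   70. ]]
[np.float64(455.7351621746704), np.float64(248.25829965496825), np.float64(456.1791777964763), np.float64(247.26603523350332)]
[599.1 -11.9  70. ] -0.08660180626372287 -0.08259642361303429
wideL [594.2  16.4 116. ] [-7.3 27.8]
wideR [590.1 -39.2 116. ] [ -6.7 -27.9]
aL [548.7 155.4 116. ] [-64.3 162.5]
aR [545.2 108.6 116. ] [-63.8 115.6]
bL [ 524.8 -121.5  116. ] [ -64.8 -115.4]
bR [ 522.  -168.4  116. ] [ -63.7 -162.4]
penT [682.7  53.8  78. ] [77.8 72.4]
penB [560.6  61.1  78. ] [-44.5  69.5]
penR [679.6  44.2  78. ] [75.5 62.7]
sanL [621.  -72.9  95. ] [ 26.9 -58.9]
sanR [619.8 -95.3  95. ] [ 27.7 -81.4]
gateWnL [503.9  49.8  82. ] [-100.    53.5]
gateWnR [495.6 -56.8  82. ] [-99.4 -53.4]
gateWfL [703.   34.1  82. ] [99.7 54.5]
gateWfR [694.6 -74.3  82. ] [100.4 -54.2]
holeA [660.3 123.5  76. ] [ 49.7 140.1]
holeB [ 637.4 -155.5   76. ] [  50.2 -139.9]
plateA [631.5 126.3  82. ] [ 20.7 140.4]
plateB [ 608.7 -151.4   82. ] [  21.2 -138.2]
plateW [677.  -15.4  82. ] [77.9  3. ]
```

The geometry agrees with the sizes given: box 456x248 mm, gates at ±140 mm, tabs 56 and 47 mm wide. Box centre is (599,-12), yaw -0.084. Wide is open about 15 mm, both narrows about 72 mm. Next I close the gripper and push the wide tab towards the robot.

```bash
cat >> h.py <<'E'
Y=-0.084; C0=np.array([599.1,-11.9])
def w(bx,by,z):
    c,s=np.cos(Y),np.sin(Y); return [C0[0]+c*bx-s*by, C0[1]+s*bx+c*by, z]
def b(p):
    c,s=np.cos(Y),np.sin(Y); d=np.array(p[:2])-C0; return np.round([c*d[0]+s*d[1],-s*d[0]+c*d[1],p[2]],1)
ORI=[np.pi,0,np.pi+Y]
E
python3 - <<'E'
from h import *
from cell import manip as m
p=m.get_tool_pos(); m.movel([p[0],p[1],300],feed=200)
m.set_gripper(0.0)
m.reach(w(28,0,250),ORI); print(b(m.get_tool_pos()),m.get_ee_rot(),m.get_clock())
m.movel(w(28,0,135),feed=150)
print(m.movel(w(28,0,94),feed=60,stop_force=8),b(m.get_tool_pos()),m.get_contact_force(),m.get_clock())
import cv2
for n in ("scene","top"): cv2.imwrite(f"pics/{n}1.png",m.snapshot(n)[:,:,::-1])
s=cv2.imread("pics/scene1.png")[170:320,160:360]; t=cv2.imread("pics/top1.png")[105:225,185:375]
cv2.imwrite("pics/z1.png",np.hstack([cv2.resize(s,(400,300)),cv2.resize(t,(400,300))]))
E
```

```text
[ 28.    1.  250.1] [3.14129665e+00 2.23497165e-04 3.05882114e+00] 4.2333
False [28.3  0.  94.2] [-0.29351114 -0.02784425 -0.97822482] 5.9833
```

View pics/z1.png

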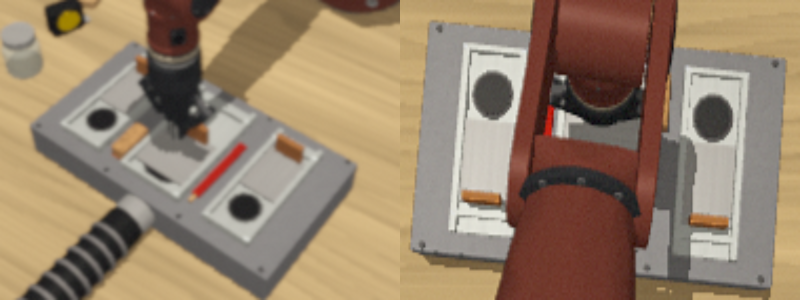

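The fingers stand closed on the plate's far side, just behind the wide tab (about (200,130) in the left view), with the pencil and sander clear. Now the push.

Run:
```python
from h import *
from cell import manip as m
print(m.movel(w(-45,0,94),feed=60,stop_force=15),b(m.get_tool_pos()),m.get_contact_force())
print(m.movel(w(-66,0,94),feed=25,stop_force=14),b(m.get_tool_pos()),m.get_contact_force(),m.get_clock())
```

```text
False [-44.5  -0.   94.1] [ 0.15395815  0.15821213 -0.33261245]
False [-65.8  -0.   94.1] [ 0.91154835 -0.4466221  -0.17638694] 8.4417
```

Run:
```python
from h import *
from cell import manip as m
import cv2
s=m.snapshot("scene"); cv2.imwrite("pics/scene2.png",s[:,:,::-1])
cv2.imwrite("pics/z2.png",cv2.resize(s[180:310,170:345,::-1],None,fx=4,fy=4,interpolation=cv2.INTER_CUBIC))
```

```text
(no output)
```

View pics/z2.png

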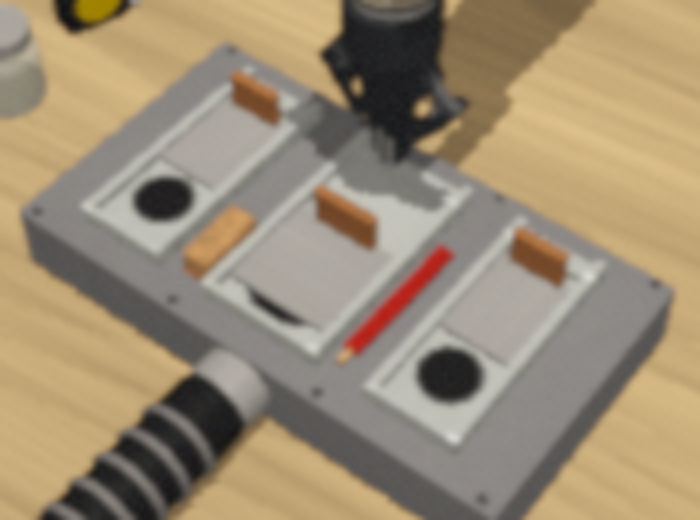

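Run:
```python
from h import *
from cell import manip as m
import cv2
c=m.camera_model("scene")
Rs=R.from_euler('xyz',c["orientation"]).as_matrix()
def pr(p):
    q=c["intrinsics"]@(Rs.T@(np.array(p)-c["origin"])); q=q[:2]/q[2]; return np.round((q-[170,180])*4,0)
print(m.get_width(), b(m.get_tool_pos()))
print("tcp",pr(m.get_tool_pos()), "tcp+30",pr(w(-66,0,124)))
print("tab@-7",pr(w(-7,0,116)),"L",pr(w(-7,28,116)),"R",pr(w(-7,-28,116)),"base",pr(w(-7,0,82)))
print("boxcorners",[pr(w(x,y,70)) for x in(-125,125) for y in(-230,230)])
print("atab",pr(w(-64,139,116)),"btab",pr(w(-64,-139,116)))
```

```text
-0.0012960748406056868 [-65.8  -0.   94.1]
tcp [392. 175.] tcp+30 [393. 149.]
tab@-7 [346. 202.] L [375. 218.] R [317. 185.] base [347. 230.]
boxcorners [array([225.,  37.]), array([678., 285.]), array([ 16., 207.]), array([494., 519.])]
atab [540. 241.] btab [255.  82.]
```

The tab still stands at about -7 mm (seen at (346,202) as predicted), so the fingers passed it without moving it. I'll look more closely.

Run:
```python
from h import *
from cell import manip as m
import cv2
c=m.camera_model("wrist"); print(c)
s=m.snapshot("wrist")[:,:,::-1]; cv2.imwrite("pics/wrist2.png",s)
a=cv2.imread("pics/scene1.png")[190:250,200:290]; d=cv2.imread("pics/scene2.png")[190:250,200:290]
f=dict(dsize=(400,267),interpolation=cv2.INTER_NEAREST)
cv2.imwrite("pics/z3.png",np.hstack([cv2.resize(a,**f),cv2.resize(d,**f)]))
K=c=m.camera_model("scene"); Rs=R.from_euler('xyz',c["orientation"]).as_matrix()
def pr(p):
    q=c["intrinsics"]@(Rs.T@(np.array(p)-c["origin"])); q=q[:2]/q[2]; return np.round((q-[200,190])*400/90,0)
print([pr(w(28,0,z)) for z in(94,110,125)],[pr(w(-66,0,z)) for z in(94,110,125)])
```

```text
{'intrinsics': array([[325.1922621 ,   0.        , 282.73960103],
       [  0.        , 325.1922621 , 209.81674763],
       [  0.        ,   0.        ,   1.        ]]), 'origin': array([451.18010702,   0.89537075, 258.91941066]), 'orientation': array([2.81263192e+00, 7.67405277e-04, 1.48629822e+00])}
[array([220., 231.]), array([219., 216.]), array([219., 202.])] [array([303., 150.]), array([303., 135.]), array([303., 120.])]
```

View pics/z3.png

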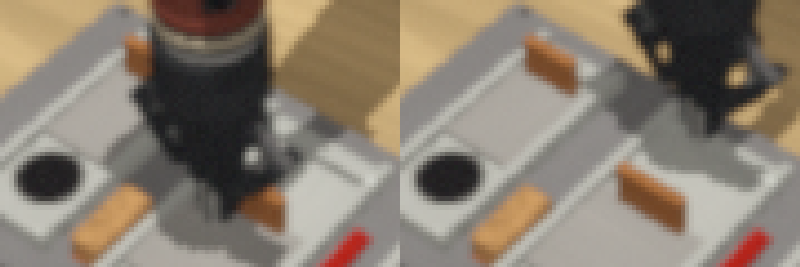

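View pics/wrist2.png

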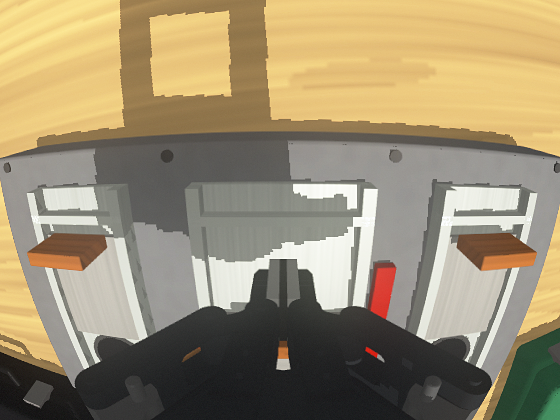

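Run:
```python
from h import *
from cell import manip as m
import cv2
c=m.camera_model("wrist"); Rw=R.from_euler('xyz',c["orientation"]).as_matrix()
def pw(p):
    q=Rw.T@(np.array(p)-c["origin"]); th=np.arctan2(np.hypot(q[0],q[1]),q[2]); f=c["intrinsics"]
    return np.round(f[:2,2]+f[0,0]*th*q[:2]/np.hypot(q[0],q[1]),0)
p=m.get_tool_pos(); print(b(p))
for z in (82,94,104,114,124,134): print(z,[pw(w(-66+dx,0,z)) for dx in (-11,0,11)])
for y in (139,-139): print("ntabs",y,[pw(w(-64,y+d,116)) for d in(-23,23)])
print("wide tab",pw(w(-7,0,116)))
a=cv2.imread("pics/scene0.png").astype(int);d=cv2.imread("pics/scene2.png").astype(int)
f=dict(dsize=(400,267),interpolation=cv2.INTER_NEAREST)
a=a[190:250,200:290].astype('uint8');d=d[190:250,200:290].astype('uint8')
cv2.imwrite("pics/z4.png",np.hstack([cv2.resize(a,**f),cv2.resize(d,**f)]))
s=cv2.imread("pics/wrist2.png")[230:390,200:370]; cv2.imwrite("pics/z5.png",cv2.resize(s,None,fx=3.5,fy=3.5,interpolation=cv2.INTER_NEAREST))
```

```text
[-65.8  -0.   94.1]
82 [array([282., 228.]), array([282., 245.]), array([282., 261.])]
94 [array([282., 236.]), array([282., 254.]), array([282., 271.])]
104 [array([282., 243.]), array([282., 262.]), array([282., 279.])]
114 [array([282., 252.]), array([282., 271.]), array([282., 289.])]
124 [array([282., 261.]), array([282., 281.]), array([282., 300.])]
134 [array([282., 272.]), array([282., 293.]), array([282., 312.])]
ntabs 139 [array([482., 268.]), array([536., 263.])]
ntabs -139 [array([ 30., 263.]), array([ 83., 268.])]
wide tab [282. 357.]
```

View pics/z4.png

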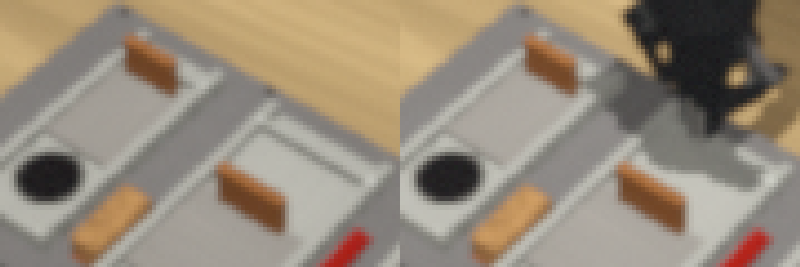

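View pics/z5.png

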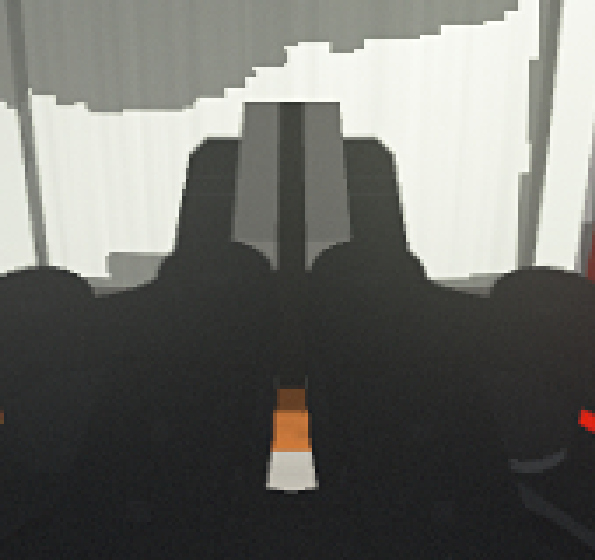

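In the wrist view the pad ends sit at row 260. That fits tips at about z 122, not the reported 94, so they cleared the tab (top 116) without contact, consistent with the near-zero force. I'll find the real tip height with a gentle guarded touch on the gate base (z 76) on the near side.

Run:
```python
from h import *
from cell import manip as m
print(m.movel(w(-45,0,94),feed=60,stop_force=8))
print(m.movel(w(-45,0,78),feed=25,stop_force=5),b(m.get_tool_pos()),m.get_contact_force())
if m.get_tool_pos()[2]<80: print(m.movel(w(-45,0,38),feed=15,stop_force=5),b(m.get_tool_pos()),m.get_contact_force())
print(m.get_clock(), m.get_width())
import cv2
s=m.snapshot("scene"); cv2.imwrite("pics/scene3.png",s[:,:,::-1])
cv2.imwrite("pics/z6.png",cv2.resize(s[180:310,170:345,::-1],None,fx=4,fy=4,interpolation=cv2.INTER_CUBIC))
```

```text
False
False [-44.9  -0.   78. ] [-0.22284334 -0.1616015   1.00616363]
True [-45.    0.   52.7] [-1.14947728  0.49659258  3.83972453]
11.4583 -0.0017909068470064614
```

View pics/z6.png

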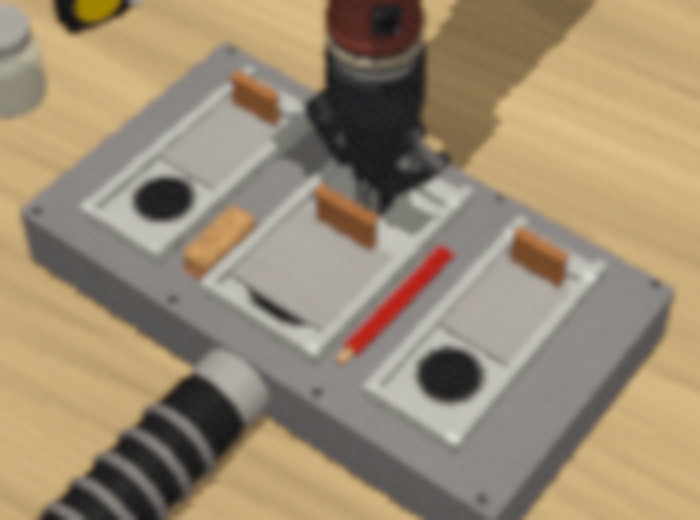

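Contact came at reported z 52.7 on the 76 mm base, so the real tips are about 23.5 mm higher than reported. I'll correct for that (tip z 94 means a commanded z of 70.5) and push again.

```bash
cat >> h.py <<'E'
DZ=-23.5
def t(bx,by,ztip): return w(bx,by,ztip+DZ)
E
python3 - <<'E'
from h import *
from cell import manip as m
m.movel(t(-45,0,140),feed=120); m.movel(t(28,0,140),feed=150)
print(m.movel(t(28,0,94),feed=60,stop_force=6),b(m.get_tool_pos()),m.get_contact_force())
print(m.movel(t(-20,0,94),feed=50,stop_force=15),b(m.get_tool_pos()),m.get_contact_force())
print(m.movel(t(-66,0,94),feed=40,stop_force=14),b(m.get_tool_pos()),m.get_contact_force(),m.get_clock())
import cv2
s=m.snapshot("scene"); cv2.imwrite("pics/scene4.png",s[:,:,::-1])
cv2.imwrite("pics/z7.png",cv2.resize(s[180:310,170:345,::-1],None,fx=4,fy=4,interpolation=cv2.INTER_CUBIC))
E
```

```text
False [28.5 -0.  70.9] [ 0.93700041 -0.61508324  0.90510838]
False [-20.5   0.   70.5] [ 0.21879893 -1.0838545   0.74922859]
True [-59.    0.   70.7] [1.00415511 1.19292356 1.07313597] 15.8167
```

View pics/z7.png

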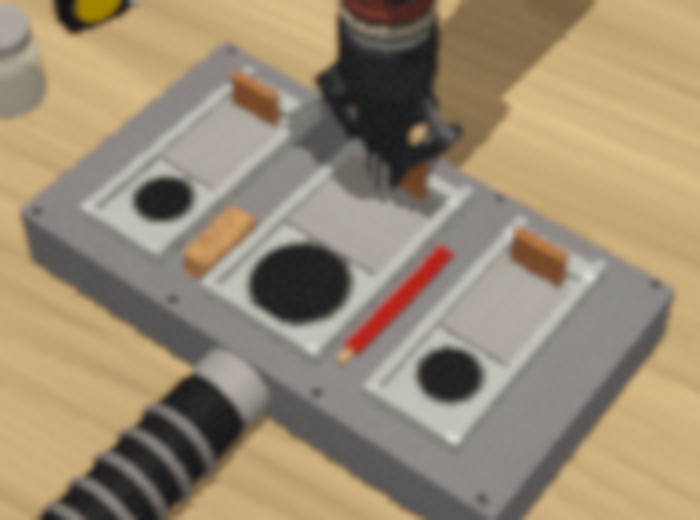

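The wide hole is now fully clear, and the push stopped hard at -59, which puts the tab at about -72 (the predicted near stop). Both narrows are still open, with the pencil and sander untouched. Now I back off and shut the left narrow slide (box y = +140).

Run:
```python
from h import *
from cell import manip as m
m.sleep(0.2)
m.movel(t(-50,0,94),feed=60); m.movel(t(-50,0,145),feed=150)
m.movel(t(-90,139,145),feed=200)
print(m.movel(t(-90,139,95),feed=80,stop_force=6),b(m.get_tool_pos()),m.get_contact_force())
print(m.movel(t(-40,139,95),feed=50,stop_force=15),b(m.get_tool_pos()),m.get_contact_force())
print(m.movel(t(5,139,95),feed=40,stop_force=14),b(m.get_tool_pos()),m.get_contact_force(),m.get_clock())
import cv2
s=m.snapshot("scene"); cv2.imwrite("pics/scene5.png",s[:,:,::-1])
cv2.imwrite("pics/z8.png",cv2.resize(s[180:310,170:345,::-1],None,fx=4,fy=4,interpolation=cv2.INTER_CUBIC))
```

```text
False [-89.8 139.1  71.5] [-0.69762864 -0.30621243  0.18862058]
False [-39.5 138.8  71.4] [-0.6653246  -0.63567151  0.4418295 ]
True [-11.5 138.8  70.6] [-0.04885224  0.05855463  0.28100102] 20.425
```

View pics/z8.png

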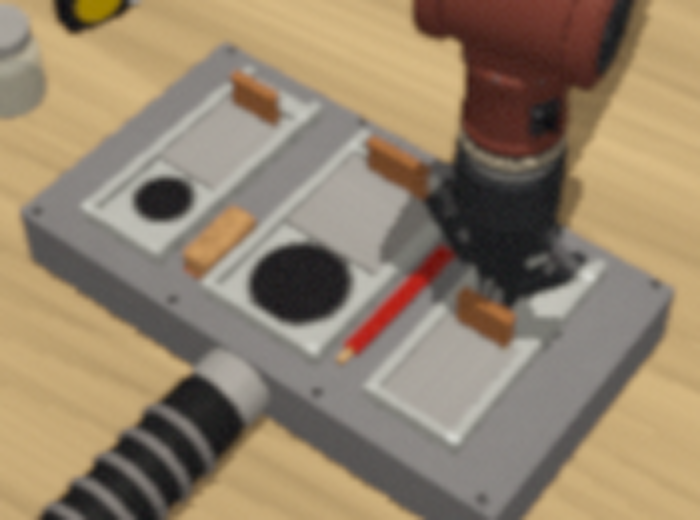

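Run:
```python
from h import *
from cell import manip as m
import cv2
print(m.movel(t(5,139,95),feed=25,stop_force=25),b(m.get_tool_pos()),m.get_contact_force())
m.movel(t(-35,139,95),feed=80); m.movel(t(-35,139,145),feed=150)
m.movel(t(-160,139,230),feed=200); print(m.get_clock())
s=m.snapshot("scene"); cv2.imwrite("pics/scene6.png",s[:,:,::-1])
s=m.snapshot("top"); cv2.imwrite("pics/top6.png",s[:,:,::-1])
cv2.imwrite("pics/top6z.png",cv2.resize(s[105:225,185:375,::-1],None,fx=4.2,fy=4.2,interpolation=cv2.INTER_CUBIC))
```

```text
True [-12.5 138.4  69.2] [-0.30645883  0.58368533  0.51503531]
22.7833
```

View pics/top6z.png

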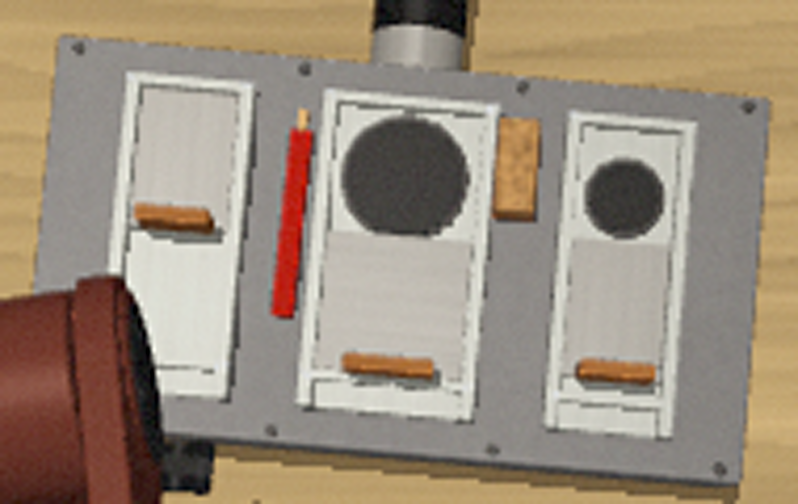

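The left plate now reaches its far rim, so it's shut. The wide hole is fully clear with its plate at the near bar. Now the right narrow slide (box y = -139), staying high in transit, with numbers from this picture printed too.

Run:
```python
from h import *
from cell import manip as m
import cv2
for n,p in dict(aL=(136,210),aR=(212,217),wL=(344,357),wR=(434,365)).items(): print(n,b(zp(*p,116)))
m.movel(t(-110,-139,200),feed=250)
m.movel(t(-90,-139,145),feed=150)
print(m.movel(t(-90,-139,95),feed=80,stop_force=6),b(m.get_tool_pos()),m.get_contact_force())
print(m.movel(t(-40,-139,95),feed=50,stop_force=15),b(m.get_tool_pos()),m.get_contact_force())
print(m.movel(t(5,-139,95),feed=40,stop_force=14),b(m.get_tool_pos()),m.get_contact_force(),m.get_clock())
print(m.movel(t(5,-139,95),feed=25,stop_force=25),b(m.get_tool_pos()),m.get_contact_force())
m.movel(t(-35,-139,95),feed=80); m.movel(t(-35,-139,145),feed=150)
m.movel(t(-160,-139,230),feed=200); print(m.get_clock())
m.movel(t(-230,-139,260),feed=200); print(m.get_clock())
s=m.snapshot("scene"); cv2.imwrite("pics/scene7.png",s[:,:,::-1])
cv2.imwrite("pics/scene7z.png",cv2.resize(s[140:320,140:420,::-1],None,fx=2.8,fy=2.8,interpolation=cv2.INTER_CUBIC))
s=m.snapshot("top"); cv2.imwrite("pics/top7.png",s[:,:,::-1])
cv2.imwrite("pics/top7z.png",cv2.resize(s[105:225,185:375,::-1],None,fx=4.2,fy=4.2,interpolation=cv2.INTER_CUBIC))
```

```text
aL [  7.3 162.1 116. ]
aR [  7.1 115.5 116. ]
wL [-71.3  27.6 116. ]
wR [-71.4 -27.4 116. ]
False [ -89.8 -139.1   71.5] [-0.48827978  0.47461848 -0.05408215]
False [ -39.7 -138.9   71.3] [ 1.10494574 -0.36558239  0.00203804]
True [ -12.9 -138.8   70.7] [ 0.06372817  0.37567366 -0.43495772] 27.3833
True [ -14.1 -138.2   69.3] [0.25978207 0.38661445 0.38776512]
29.6667
30.2
```

View pics/top7z.png

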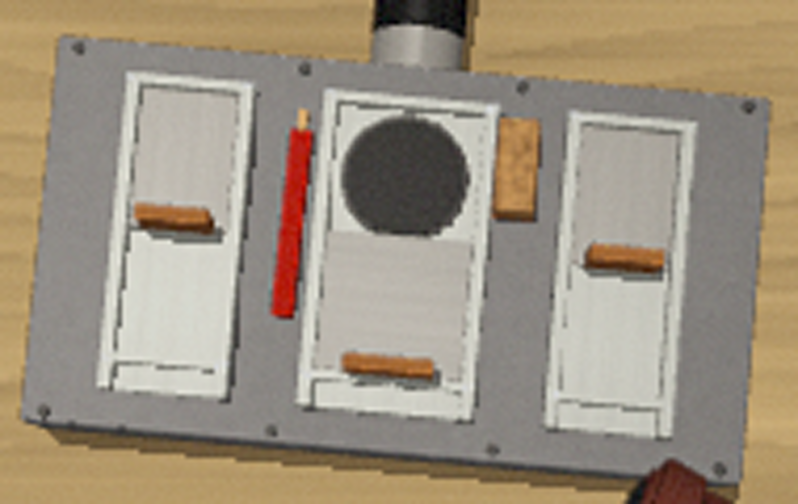

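View pics/scene7z.png

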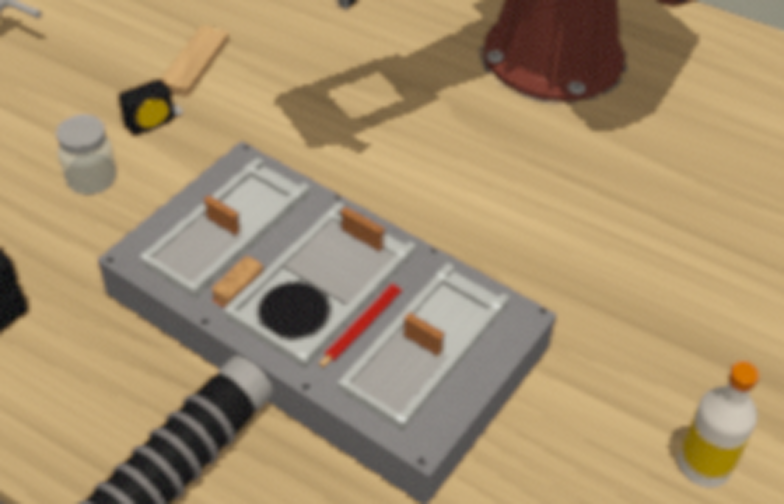

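Run:
```python
from h import *
from cell import manip as m
for p in [(587,250),(664,257)]: print(b(zp(*p,116)))
print(m.get_contact_force(),m.get_clock())
m.finish_job()
```

```text
[   7.2 -114.4  116. ]
[   7.1 -161.7  116. ]
[ 0.91550342 -0.4202874   0.12213788] 30.3
the job is handed in; nothing more can be done
```

I pushed the wide (middle) slide fully open towards the robot first, then shut the left and right narrow slides. I handed the job in at 30.3 s of the 56 s allowed. No verdict is reported, so success rests on these last checks:

- **Wide slide:** the push stopped at a hard stop. The tab then measured -71 mm in the box frame and the 74 mm hole was completely clear.
- **Narrow slides:** both pushes stopped at a hard stop, and repeat pushes with a 25 N limit confirmed it. Both tabs measured +7 mm, 78 to 79 mm beyond the wide tab's open position, against the 80 mm stroke. Both plates meet their far rims.
- **Loose things:** the pencil and sander look unmoved in the final top view. The jar, tape measure, offcut and glue bottle look undisturbed in the final scene picture. I did not re-check the screwdriver, but the arm never worked near it.
- **Robot:** it was parked clear of everything, with about 1 N on the tool, which is noise level.

**What disagreed:** with the gripper shut, the fingertips ended about 23.5 mm short of the reported TCP. My first push therefore passed just over the wide tab without touching it. I found the offset by a gentle guarded touch on the gate base and corrected for it. The tool also stopped 7 to 8 mm from where I expected at the narrow slides (expected about -5 mm, stopped between -12 and -14 mm). I put that down to a small lateral tool offset, but I relied on the cameras for the tab positions.

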